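# Make up a dyeing kit and a polishing kit at the shoe finisher's bench

### The job

Make up two kits from the stock on the bench. Into the burgundy tray go the burgundy dye bottle, standing upright, and the large dye pan (black handle), flat on the tray's floor, with the small pan (blue handle) nested inside it and its handle turned to the side opposite the large pan's handle; into the tan tray go the tan polish tin, lying flat, lid up, and the shoe brush, flat on its bristles. Leave the green bottle and the black tin where they stand.

Things in the scene. Friction and masses are not known exactly. Their poses are not given: they have to be found in the camera images.
- burgundy_tray: Dark burgundy shallow open rectangular kit tray, fixed to the bench, 210 (along its x) x 140 (along its y) mm outside, 14 high, walls 5 thick, floor 4 thick (inside 200 x 130). Origin: centre of its underside; z up.
- tan_tray: Tan (light brown) shallow open rectangular kit tray, fixed to the bench, 210 (along its x) x 140 (along its y) mm outside, 14 high, walls 5 thick, floor 4 thick (inside 200 x 130). Origin: centre of its underside; z up.
- large_pan: Large steel dye pan, black handle, loose, 140 g: outer radius 34 mm at foot, 38 at rim, 34 high, wall 3, floor 5 thick. Flat handle along +x, 12 wide, 8 thick, mid-height 28 above the underside, ending 96 from the pan's centre; a good grip is at x = +70. Origin: centre of the pan's underside; z up.
- small_pan: Small steel dye pan, blue handle, loose, 90 g: outer radius 24 mm at foot, 27 at rim, 42 high, floor 5. Flat handle along +x, 12 wide, 8 thick, mid-height 36. Origin: under the middle of the handle's grip, level with the underside; pan centre at x = -66, handle end at x = +25; z up. In the large pan it stands on that floor, handle 3 above the large rim, 7 play each side.
- burgundy_bottle: Burgundy (wine red) dye bottle, round, 44 mm in diameter up to 48 high, then a shoulder to a narrow neck and a black cap 26 in diameter, 78 high over all. Origin: centre of its underside; z up. Loose, 120 g.
- green_bottle: Green dye bottle, round, 44 mm in diameter up to 48 high, then a shoulder to a narrow neck and a black cap 26 in diameter, 78 high over all. Origin: centre of its underside; z up. Loose; not wanted.
- tan_tin: Tan-lidded flat round tin of shoe polish, 54 mm in diameter, 25 high. Origin: centre of its underside; z up. Loose, 90 g.
- black_tin: Black-lidded flat round tin of shoe polish, 54 mm in diameter, 25 high. Origin: centre of its underside; z up. Loose; not wanted.
- brush: Shoe brush without a handle: light wooden block 110 (along its x) x 36 (along its y) mm and 20 high on dark stiff bristles 18 high, 38 high over all, standing on its bristles. Loose, 90 g. Origin: centre of its underside; z up.

How it is judged (in metres and radians):
At the end, for the whole second after the job is handed in: Large pan and burgundy bottle on the burgundy tray's floor, tan tin and brush on the tan tray's, upright within 0.1 rad; small pan level on the large pan's floor, centres within 13 mm, handles opposite within about 40 degrees; all released, at rest; green bottle and black tin moved under 20 mm (x of large_pan in the frame of burgundy_tray between -0.072 and 0.072 m and y of large_pan in the frame of burgundy_tray between -0.037 and 0.037 m and z of each of large_pan, burgundy_bottle in the frame of burgundy_tray below 0.009 m and angle between each of large_pan, burgundy_bottle, tan_tin, brush, small_pan's own z axis and vertical below 0.1 rad and x of burgundy_bottle in the frame of burgundy_tray between -0.083 and 0.083 m and y of burgundy_bottle in the frame of burgundy_tray between -0.048 and 0.048 m and x of tan_tin in the frame of tan_tray between -0.078 and 0.078 m and y of tan_tin in the frame of tan_tray between -0.043 and 0.043 m and z of each of tan_tin, brush in the frame of tan_tray below 0.009 m and x of brush in the frame of tan_tray between -0.086 and 0.086 m and y of brush in the frame of tan_tray between -0.052 and 0.052 m and x of large_pan in the frame of small_pan between -0.079 and -0.053 m and y of large_pan in the frame of small_pan between -0.013 and 0.013 m and z of small_pan in the frame of large_pan between 0.002 and 0.01 m and x of small_pan in the frame of large_pan below -0.042 m and linear speed of each of large_pan, small_pan, burgundy_bottle, tan_tin, brush below 0.02 m/s); the robot touches nothing.
It fails at once if The green bottle is disturbed (moved more than 20 mm) (distance of green_bottle from where it was at the start of the episode above 0.02 m).
It fails at once if The black tin is disturbed (moved more than 20 mm) (distance of black_tin from where it was at the start of the episode above 0.02 m).
It also fails if it takes over 115 s, if anything falls off the work surface, if the arm or the gripper's body presses on something with over 40 N, if the wrist force passes 120 N, or if a joint passes its speed limit or range.

### The arm

A 6-joint arm with a two-finger parallel gripper is mounted at the origin on the work surface. World frame = base frame: x ahead of the robot, y to its left, z up, the work surface at z = 0. Lengths are in m, angles in degrees, forces in N, time in s.
With the tool pointing down it reaches from about 0.25 to 0.8 m from the base axis. Payload 3.9 kg.
Tool frame: the origin (TCP) lies midway between the tips of the shut fingers; the grasp point (between the pads) lies ctrl.hold_point_z behind it (ctrl.hold_point_z is the distance from the TCP to the grasp point, in m); z points along the fingers, y is the direction in which the jaws open and shut (so a half turn about z gives the same grasp; the last joint's range is limited). The gripper opens to 85 mm and grips with 20 to 120 N. Pads are 22 mm wide; open, the fingers measure 114 mm over their backs; the gripper's body (76 mm by 85 mm) begins 54 mm behind the grasp point. The pads swing forward as they close: fully open they stand 13 mm farther back than shut.
Start: joints at [64.171, 14.897, -7.913, 67.191, 0, 90], TCP at [0.229, 0.473, 0.231] pointing down, gripper open.
Joint ranges: [-159.42, 159.42], [-47.68, 98.78], [-73.54, 78.23], [-108.79, 121.32], [-90, 84.71], [-180, 180]. Speed limits (degrees/s): [147.25, 147.25, 180, 180, 180, 180].

### API

Orientations are given as a 3x3 rotation matrix whose columns are the frame's x, y, z axes.
In Python, from cell import status, viewer, workorder, finder, ctrl gives the robot as it stands.
- The arm moves only by the tool servo_tool, never from a script. Its argument "motion" is text: rows parted by semicolons, each of 7 numbers parted by spaces: the finger opening in mm, from 0 to 85.4, then the shift along the tool's x, y, z in mm, then the turn, a rotation vector about the tool's x, y, z in degrees. A call has 1 to 8 rows; each row is the pose to reach, as a shift and turn from the pose commanded when the call began, along the tool's axes at that moment; what a row does not reach only later rows make up. A row lasts 1/10 s, in which the tool goes at most 50 mm and 8.59 degrees, less where a joint would pass 70% of its speed; a pose out of reach is approached as far as the arm can. A call with a gripper value outside its range is refused whole. The fingers move at their own pace and stop on an object; the grip force is fixed at half the most. Time passes only in rows, so rows that repeat a pose let the fingers close. It gives the time, the measured TCP pose, the force and the opening at its end, in the units of the state.
- status.observe(): the state, without advancing time (a new reading comes with each control period).
- viewer.camera(name): name is "scene" or "side" or "wrist"; returns a dict with "image" (384x512x3 uint8, red, green, blue), "K" (3x3 intrinsics, pixels), "dist" ([k1, k2, p1, p2, k3] as OpenCV has them; the pictures are not rectified), "world_to_cam" (4x4, takes a point from world to camera coordinates). Camera axes: x right, y up, looking along -z (the intrinsics and any distortion apply to the point x, -y, -z); pixel columns grow to the right and rows downward; lengths in m; the calibration is good to about 2 mm. A picture is of the moment at which its call begins. There is no depth.
- workorder.close_job(): hands the job in, once; it reports no verdict.
Trained networks look in a picture, given as the dict that the camera call returned (one of the last four; its "shot" number tells which), for a name from the list of things; names that differ only in an ending like _2 or _b are one class to them, and where a whole thing is asked for, a point or a joint stands for the part that bears it (a point fixed in the world has none). Each returns a list of dicts, best first, with "confidence" (0 to 1); they miss things now and then, are a little off and sometimes report something else, mostly with a low value. They report only what shows in the picture. A call takes as long as a camera call.
- finder.boxes_of(picture, name): "rect" ([left, top, width, height] in pixels, round what is visible of it).
- finder.masks_of(picture, name): "region" (384x512 bool, what is visible of it) and "rect" ([left, top, width, height] in pixels, round what is visible of it).
- finder.spot_point(picture, name): "uv" ([column, row] in pixels: a listed point, or the origin of a listed thing).
The state is a dict: "time_s": time; "joint_positions": joint angles; "joint_vel": joint speeds; "joint_torque": joint torques, N m; "tcp_pos": TCP position; "tool_rot": TCP orientation; "wrist_force": force on the tool from outside, world axes, zero at the start; "moment": the same for the moment, N m; "opening": finger opening in m.
Only numpy, scipy, OpenCV 4.12 (cv2) and the standard library are available. Lean on these libraries where they do the work, as an engineer would, in place of code of your own. Each camera call takes 0.05 s, during which the arm holds its last target.

## Working session

There is one attempt and no reset: what is moved stays moved. The work goes in short steps, Python scripts to look and compute and a tool call to move; the robot and the scene stay as the last step left them, time stands still between calls to the robot, and variables do not carry over. Pictures are saved under pics/ and viewed, and the job is handed in when it is done.

Besides the shell and the picture viewer there is one more tool, called after "Call:" as a command line: name --argument value ..., lists and objects as JSON in quotes. servo_tool: Moves the arm, as the interface text tells. Its arguments: {"type":"object","properties":{"motion":{"type":"string"}},"required":["motion"]}

```bash
ls; mkdir -p pics
python3 - <<'E'
from cell import status, viewer, workorder, finder, ctrl
import cv2,pickle
print(status.observe()); print(ctrl.hold_point_z)
for n in ["scene","side","wrist"]:
    p=viewer.camera(n); cv2.imwrite(f"pics/a_{n}.png",p["image"][:,:,::-1]); print(n,p["K"],p["dist"],p["world_to_cam"])
    pickle.dump(p,open(f"pics/a_{n}.pkl","wb"))
E
```

```text
pics
{'time_s': 0.0, 'joint_positions': array([ 6.41714551e+01,  1.49346025e+01, -7.98573050e+00,  6.71894312e+01,
        7.28170550e-04,  9.00006897e+01]), 'joint_vel': array([ 0.08598223, -0.01597705,  0.00714279, -0.07217376, -0.04680002,
       -0.04020488]), 'joint_torque': array([ 1.52105622e-03, -4.05680108e+01,  2.53921026e+01,  1.87529385e-02,
        2.53592898e-04,  7.12691730e-06]), 'tcp_pos': array([0.22843413, 0.47194786, 0.23047542]), 'tool_rot': array([[-9.00096572e-01,  4.35689621e-01, -8.46090356e-04],
       [ 4.35690442e-01,  9.00094931e-01, -1.71882853e-03],
       [ 1.26858910e-05, -1.91574515e-03, -9.99998165e-01]]), 'wrist_force': array([-0.90813416, -0.38638905,  0.31247427]), 'moment': array([-0.01996965, -0.01488166, -0.01478018]), 'opening': 0.0852015060836352}
0.0187
scene [[435.51824974   0.         252.2692298 ]
 [  0.         435.51824974 186.25030427]
 [  0.           0.           1.        ]] [-0.12741116  0.          0.          0.          0.        ] [[-0.49609627  0.86818878  0.01169314  0.28863697]
 [-0.60676584 -0.35628536  0.71056032  0.32203
[... 206 characters left out ...]
        0.           1.        ]] [-0.13396486  0.          0.          0.          0.        ] [[ 0.82408373 -0.56623247 -0.01633381 -0.4802979 ]
 [ 0.42868926  0.60453893  0.67138529 -0.25227019]
 [-0.37028572 -0.56027982  0.74092847 -0.87279725]
 [ 0.          0.          0.          1.        ]]
wrist [[324.9033438    0.         254.65899366]
 [  0.         324.9033438  187.39371659]
 [  0.           0.           1.        ]] [-0.00104725  0.          0.          0.          0.        ] [[ 0.43543887  0.90021172 -0.00344267 -0.52478039]
 [-0.86378164  0.41673426 -0.28322047  0.03711739]
 [-0.2535237   0.12629892  0.95904865 -0.38017468]
 [ 0.          0.          0.          1.        ]]
```

View pics/a_scene.png

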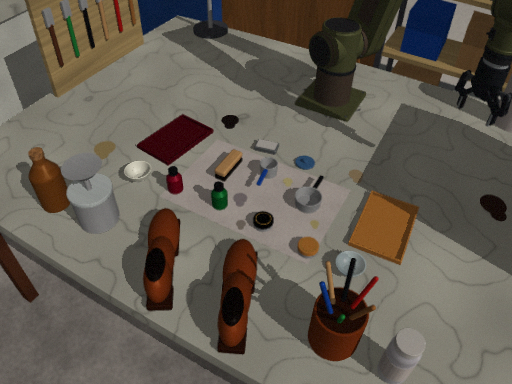

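View pics/a_side.png

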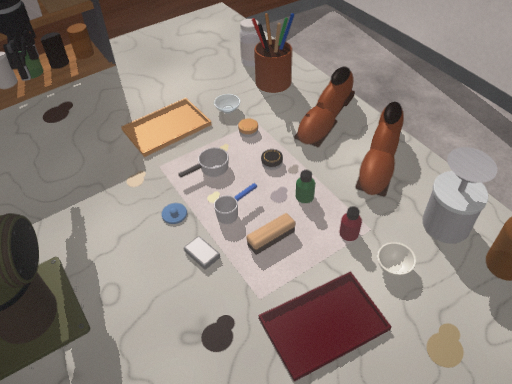

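View pics/a_wrist.png

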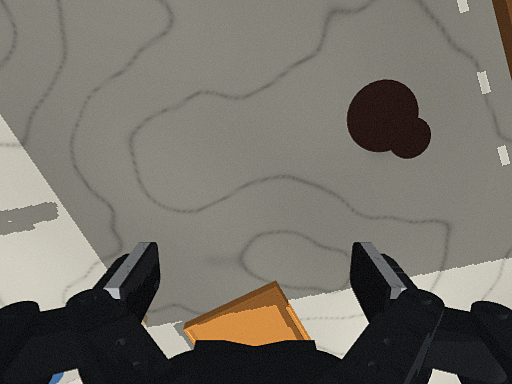

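```bash
cat > h.py <<'E'
import numpy as np, cv2
from scipy.optimize import minimize
def proj(p,X):
    X=np.atleast_2d(X).astype(float); W=p["world_to_cam"]
    c=X@W[:3,:3].T+W[:3,3]; c=c*[1,-1,-1]
    uv,_=cv2.projectPoints(c.reshape(-1,1,3),np.zeros(3),np.zeros(3),p["K"],np.array(p["dist"])); return uv.reshape(-1,2)
def ray(p,uv):
    n=cv2.undistortPoints(np.array(uv,float).reshape(-1,1,2),p["K"],np.array(p["dist"])).reshape(-1,2)
    W=p["world_to_cam"]; R=W[:3,:3]; o=-R.T@W[:3,3]
    d=np.c_[n[:,0],-n[:,1],-np.ones(len(n))]@R; return o,d
def onz(p,uv,z):
    o,d=ray(p,uv); return o+d*((z-o[2])/d[:,2])[:,None]
a=np.linspace(0,2*np.pi,48,endpoint=False)
def ring(r,z,cx=0): return np.c_[cx+r*np.cos(a),r*np.sin(a),0*a+z]
def box(x0,x1,y0,y1,z0,z1): return np.array([[x,y,z] for x in(x0,x1) for y in(y0,y1) for z in (z0,z1)])
# each model: list of convex parts (mm)
M={"large_pan":[np.r_[ring(34,0),ring(38,34)],box(34,96,-6,6,24,32)],
"small_pan":[np.r_[ring(24,0,-66),ring(27,42,-66)],box(-42,25,-6,6,32,40)],
"burgundy_bottle":[np.r_[ring(22,0),ring(22,48)],np.r_[ring(22,48),ring(13,58)],np.r_[ring(13,58),ring(13,78)]],
"tan_tin":[np.r_[ring(27,0),ring(27,25)]],
"brush":[box(-55,55,-18,18,18,38),box(-52,52,-16,16,0,18)],
"burgundy_tray":[box(-105,105,-70,70,0,14)]}
M["green_bottle"]=M["burgundy_bottle"];M["black_tin"]=M["tan_tin"];M["tan_tray"]=M["burgundy_tray"]
S=4
def render(p,name,x,y,yaw,z=0):
    m=np.zeros((384*S,512*S),np.uint8); c,s=np.cos(yaw),np.sin(yaw)
    for q in M[name]:
        P=q/1000@np.array([[c,s,0],[-s,c,0],[0,0,1]])+[x,y,z]
        h=cv2.convexHull(((proj(p,P)+.5)*S-.5).astype(np.float32)).astype(np.int32)
        cv2.fillConvexPoly(m,h,1)
    return m
def fit(views,name,x0,y0,yaw0=0,useyaw=False,z=0):
    # views: list of (picture,mask)
    big=[cv2.resize(m.astype(np.uint8),None,fx=S,fy=S,interpolation=cv2.INTER_LINEAR) for _,m in views]
    def cost(v):
        t=0
        for (p,_),b in zip(views,big):
            r=render(p,name,v[0]/1000,v[1]/1000,v[2]/50 if useyaw else yaw0,z)
            t+=1-(r&b).sum()/max(1,(r|b).sum())
        return t
    v=np.array([x0*1000,y0*1000]+([yaw0*50] if useyaw else []))
    sim=np.vstack([v]+[v+12*np.eye(len(v))[i] for i in range(len(v))])
    r=minimize(cost,v,method="Nelder-Mead",options=dict(initial_simplex=sim,xatol=.1,fatol=1e-4,maxiter=200))
    v=r.x; return v[0]/1000,v[1]/1000,(v[2]/50 if useyaw else yaw0),r.fun/len(views)
E
cat > loc.py <<'E'
from cell import viewer,finder
from h import *
import pickle
ps={n:viewer.camera(n) for n in("scene","side")}
out={}
for n in M:
    V=[];xy=[]
    for c,p in ps.items():
        mm=finder.masks_of(p,n); sp=finder.spot_point(p,n)
        if sp: g=onz(p,sp[0]["uv"],0)[0]; print(n,c,"spot",np.round(sp[0]["uv"]),round(sp[0]["confidence"],2),np.round(g[:2]*1000)); xy.append(g)
        if mm: print("   mask",mm[0]["rect"],round(mm[0]["confidence"],2),[round(q["confidence"],2) for q in mm[1:]]); V.append((p,mm[0]["region"],c))
    out[n]=(V,xy)
pickle.dump(out,open("pics/loc.pkl","wb"))
E
python3 loc.py
```

```text
large_pan scene spot [305. 207.] 0.59 [542. 144.]
   mask [295.1, 176.6, 28.7, 37.2] 0.62 []
large_pan side spot [216. 163.] 0.87 [535. 154.]
   mask [182.2, 145.7, 46.4, 31.5] 0.84 []
small_pan scene spot [261. 188.] 0.88 [536.   2.]
   mask [255.2, 159.6, 22.0, 24.3] 0.85 []
small_pan side spot [248. 203.] 0.96 [531.  -5.]
   mask [213.1, 184.0, 41.8, 40.2] 0.66 []
burgundy_bottle scene spot [174. 190.] 0.54 [ 670. -208.]
   mask [164.7, 166.7, 17.6, 29.8] 0.62 []
burgundy_bottle side spot [348. 236.] 0.76 [ 655. -213.]
   mask [342.0, 206.9, 20.0, 33.1] 0.87 []
tan_tin scene spot [306. 252.] 0.54 [679. 212.]
   mask [299.5, 237.6, 19.2, 20.7] 0.65 []
tan_tin side spot [248. 131.] 0.61 [670. 213.]
   mask [236.3, 119.1, 24.0, 16.0] 0.6 []
brush scene spot [226. 170.] 0.95 [ 526. -125.]
   mask [215.9, 148.1, 27.8, 30.4] 0.87 []
brush side spot [269. 239.] 0.67 [ 510. -119.]
   mask [246.1, 214.6, 47.8, 40.1] 0.63 [0.17]
burgundy_tray scene spot [175. 143.] 0.61 [ 500. -334.]
   mask [135.6, 117.5, 78.4, 47.3] 0.87 []
burgundy_tray side spot [324. 326.] 0.56 [ 479. -347.]
   mask [259.3, 273.2, 132.4, 110.8] 0.83 [0.35]
green_bottle scene spot [221. 205.] 0.64 [651. -61.]
   mask [209.2, 181.6, 20.6, 27.7] 0.58 []
green_bottle side spot [307. 200.] 0.8 [648. -76.]
   mask [297.1, 174.8, 17.4, 26.7] 0.93 []
black_tin scene spot [266. 224.] 0.79 [651.  80.]
   mask [255.5, 209.9, 19.2, 17.9] 0.63 []
black_tin side spot [268. 165.] 0.75 [640.  73.]
   mask [258.8, 149.7, 22.2, 21.5] 0.84 []
tan_tray scene spot [387. 225.] 0.59 [489. 365.]
   mask [351.8, 193.9, 65.9, 70.8] 0.98 []
tan_tray side spot [165. 126.] 0.77 [493. 365.]
   mask [121.4, 96.7, 85.6, 60.3] 0.83 [0.59]
```

```bash
cat > fitall.py <<'E'
from h import *
import pickle
out=pickle.load(open("pics/loc.pkl","rb"))
vis={}
for n,(V,xy) in out.items():
    x,y=np.mean(xy,0)[:2]
    uy=n not in("burgundy_bottle","green_bottle","tan_tin","black_tin")
    V2=[(p,m) for p,m,_ in V]
    ys=np.arange(-180,180,45) if "pan" in n else (np.arange(0,180,45) if uy else [0])
    best=min((fit(V2,n,x,y,np.deg2rad(q),uy) for q in ys),key=lambda r:r[3])
    s=[fit([v],n,best[0],best[1],best[2],uy) for v in V2]
    f=lambda b:(round(b[0]*1000),round(b[1]*1000),round(np.rad2deg(b[2]),1),round(b[3],3))
    print(n,f(best),[f(b) for b in s])
    for (p,m,c) in V:
        im=vis.setdefault(c,[cv2.resize(p["image"],None,fx=S,fy=S)])[0]
        cs,_=cv2.findContours(render(p,n,*best[:3]),cv2.RETR_EXTERNAL,cv2.CHAIN_APPROX_NONE)
        cv2.drawContours(im,cs,-1,(255,0,255),1)
for c,(im,) in vis.items():
    im=im[400:1150,500:1700] if c=="scene" else im[350:1536,450:1650]
    cv2.imwrite(f"pics/fit_{c}.png",cv2.resize(im,None,fx=600/1200,fy=600/1200)[:,:,::-1])
E
python3 fitall.py
```

```text
large_pan (528, 146, np.float64(-179.2), np.float64(0.104)) [(528, 146, np.float64(-179.4), np.float64(0.094)), (527, 145, np.float64(-180.0), np.float64(0.111))]
small_pan (535, 2, np.float64(10.1), np.float64(0.123)) [(535, 2, np.float64(10.2), np.float64(0.161)), (536, 2, np.float64(8.7), np.float64(0.08))]
burgundy_bottle (665, -208, np.float64(0.0), np.float64(0.099)) [(666, -208, np.float64(0.0), np.float64(0.09)), (664, -207, np.float64(0.0), np.float64(0.096))]
tan_tin (672, 213, np.float64(0.0), np.float64(0.177)) [(670, 213, np.float64(0.0), np.float64(0.158)), (674, 214, np.float64(0.0), np.float64(0.189))]
brush (517, -119, np.float64(2.7), np.float64(0.112)) [(520, -118, np.float64(2.4), np.float64(0.114)), (515, -121, np.float64(2.5), np.float64(0.077))]
burgundy_tray (481, -345, np.float64(-7.7), np.float64(0.03)) [(481, -344, np.float64(-7.2), np.float64(0.04)), (481, -345, np.float64(-7.5), np.float64(0.019))]
green_bottle (649, -65, np.float64(0.0), np.float64(0.104)) [(648, -66, np.float64(0.0), np.float64(0.127)), (650, -64, np.float64(0.0), np.float64(0.078))]
black_tin (653, 74, np.float64(0.0), np.float64(0.147)) [(653, 74, np.float64(0.0), np.float64(0.154)), (651, 72, np.float64(0.0), np.float64(0.128))]
tan_tray (496, 361, np.float64(2.3), np.float64(0.036)) [(496, 361, np.float64(2.3), np.float64(0.041)), (494, 361, np.float64(2.7), np.float64(0.028))]
```

View pics/fit_scene.png

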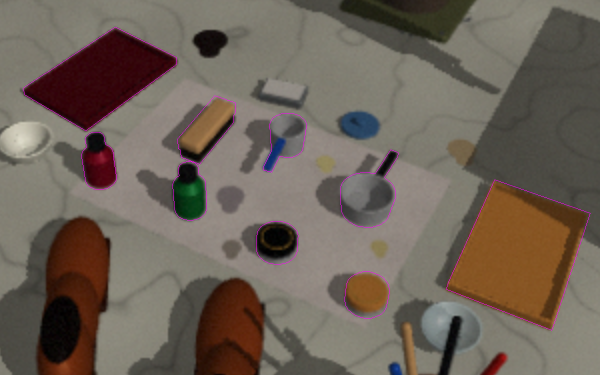

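View pics/fit_side.png

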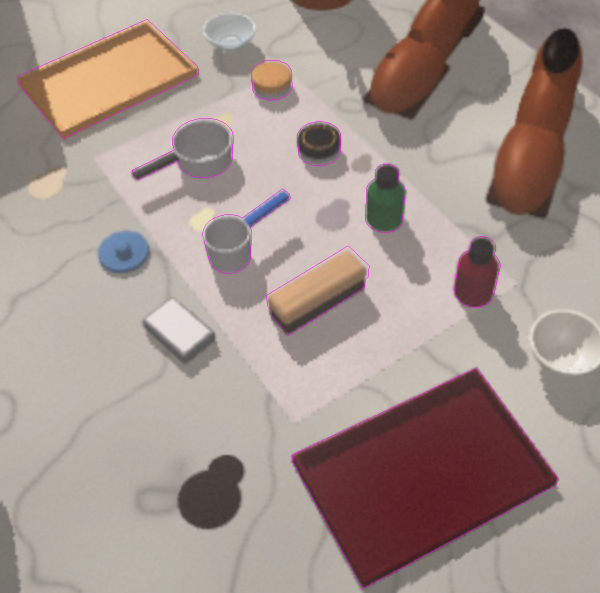

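```bash
cat > g.py <<'E'
# usage: g.py x y z yaw  (mm, deg of tool y axis) -> tool shift
import sys
from cell import status
import numpy as np
from scipy.spatial.transform import Rotation as Ro
s=status.observe(); R=s["tool_rot"]; p=s["tcp_pos"]*1000
print("t",round(s["time_s"],2),"tcp",np.round(p,1),"open",round(s["opening"]*1000,1),"F",np.round(s["wrist_force"],1),"q",np.round(s["joint_positions"]))
v=[float(k) for k in sys.argv[1:]]
for i in range(0,len(v),4):
    x,y,z,w=v[i:i+4]; c,sn=np.cos(np.deg2rad(w)),np.sin(np.deg2rad(w))
    T=np.array([[-sn,c,0],[c,sn,0],[0,0,-1.]])
    print("shift",np.round(R.T@(np.array([x,y,z])-p),1),"rot",np.round(np.rad2deg(Ro.from_matrix(R.T@T).as_rotvec()),2))
E
python3 g.py 672 213 130 90
python3 - <<'E'
import pickle
from h import *
p=pickle.load(open("pics/a_scene.pkl","rb")); q=pickle.load(open("pics/a_side.pkl","rb"))
print("scene bowl,cup base,last",onz(p,[(350,275),(335,350),(235,345)],0))
print("side bowl, cupbase, cuptop, last",onz(q,[(228,112),(272,88)],0))
# cup top height
for z in (.1,.15): print(z,onz(p,[(340,310)],z),onz(q,[(273,50)],z))
E
```

```text
t 2.05 tcp [228.7 472.5 231.3] open 85.3 F [-1.5  0.4  0.4] q [64. 15. -8. 67. -0. 90.]
shift [-512.1  -40.5  101.3] rot [  0.     0.   -25.83]
scene bowl,cup base,last [[0.68924811 0.33456613 0.        ]
 [0.88551766 0.37696631 0.        ]
 [0.98104114 0.1856028  0.        ]]
side bowl, cupbase, cuptop, last [[0.6696761  0.31567871 0.        ]
 [0.83932063 0.33829592 0.        ]]
0.1 [[0.85067106 0.35648374 0.1       ]] [[0.87214155 0.37872879 0.1       ]]
0.15 [[0.88087093 0.36005908 0.15      ]] [[0.82332984 0.30903205 0.15      ]]
```

Call:
servo_tool --motion "68 -50 -4 5 0 0 -8; 68 -100 -8 10 0 0 -16; 68 -150 -12 20 0 0 -24; 68 -200 -16 30 0 0 -25.8; 68 -250 -20 45 0 0 -25.8; 68 -300 -24 60 0 0 -25.8; 68 -350 -28 70 0 0 -25.8; 68 -400 -32 80 0 0 -25.8"

```text
time_s: 2.85
tcp_pos: [0.5573, 0.2793, 0.1552]
tool_rot: [[-1.0, 0.001, -0.0], [0.001, 1.0, 0.0], [0.0, 0.0, -1.0]]
wrist_force: [1.0, 1.2, 0.4]
opening: 0.068
```

```bash
python3 g.py 672 213 100 90
```

```text
t 2.85 tcp [557.3 279.3 155.2] open 68.0 F [1.  1.2 0.4] q [27. 27. -1. 62.  0. 27.]
shift [-114.7  -66.2   55.2] rot [ 0.   -0.02 -0.03]
```

Call:
servo_tool --motion "68 -48 -28 20 0 0 0; 68 -97 -57 50 0 0 0; 68 -97 -57 90 0 0 0; 68 -97 -57 100 0 0 0; 68 -97 -57 100 0 0 0"

```text
time_s: 3.35
tcp_pos: [0.6501, 0.2223, 0.0522]
tool_rot: [[-1.0, 0.001, -0.007], [0.001, 1.0, -0.002], [0.007, -0.002, -1.0]]
wrist_force: [-0.1, 0.6, 0.4]
opening: 0.068
```

```bash
python3 g.py 672 213 4 90
python3 - <<'E'
from cell import viewer,finder
import cv2
from h import *
p=viewer.camera("wrist"); cv2.imwrite("pics/b_w.png",p["image"][:,:,::-1])
m=finder.masks_of(p,"tan_tin")
if m: print(m[0]["confidence"],m[0]["rect"],[np.round(x,4) for x in fit([(p,m[0]["region"])],"tan_tin",.672,.213)])
E
```

```text
t 3.35 tcp [650.1 222.3  52.2] open 68.0 F [-0.1  0.6  0.4] q [19. 37.  1. 55.  0. 19.]
shift [-22.3  -9.2  48.1] rot [-0.12 -0.43 -0.08]
0.6 [188.9, 202.0, 93.0, 98.8] [np.float64(0.6723), np.float64(0.2123), np.int64(0), np.float64(0.0691)]
```

View pics/b_w.png

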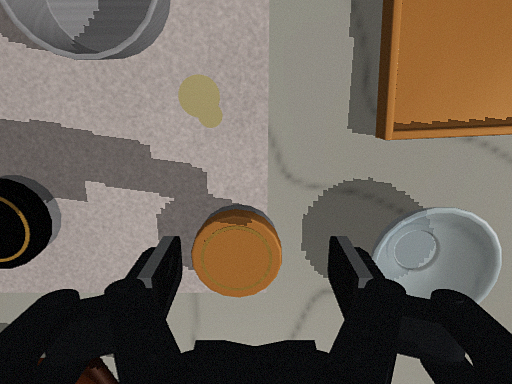

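```bash
python3 g.py 672 212.5 3 90
```

```text
t 3.45 tcp [652.2 224.3  56.6] open 67.6 F [0.3 0.  0.1] q [19. 37.  1. 55.  0. 19.]
shift [-19.8 -11.8  53.6] rot [ 0.02 -0.02  0.03]
```

Call:
servo_tool --motion "68 -20 -12 0 0 0 0; 68 -20 -12 30 0 0 0; 68 -20 -12 52 0 0 0; 68 -20 -12 53 0 0 0; 40 -20 -12 53 0 0 0; 40 -20 -12 53 0 0 0; 40 -20 -12 53 0 0 0; 40 -20 -12 53 0 0 0"

```text
time_s: 4.25
tcp_pos: [0.6743, 0.2126, 0.0056]
tool_rot: [[-1.0, -0.0, 0.004], [-0.0, 1.0, 0.002], [-0.004, 0.002, -1.0]]
wrist_force: [-1.8, 1.5, 7.1]
opening: 0.0517
```

```bash
python3 g.py 672 212.5 3 90  556 363.5 90 92.5
python3 - <<'E'
from cell import viewer
import cv2
p=viewer.camera("wrist"); cv2.imwrite("pics/c_w.png",p["image"][:,:,::-1])
p=viewer.camera("side"); cv2.imwrite("pics/c_s.png",cv2.resize(p["image"][60:210,120:320,::-1],None,fx=3,fy=3))
E
```

```text
t 4.25 tcp [674.3 212.6   5.6] open 51.7 F [-1.8  1.5  7.1] q [17. 41.  1. 50.  0. 17.]
shift [ 2.3 -0.1  2.6] rot [0.11 0.22 0.01]
shift [118.  151.  -84.6] rot [ 0.1   0.22 -2.49]
```

View pics/c_s.png

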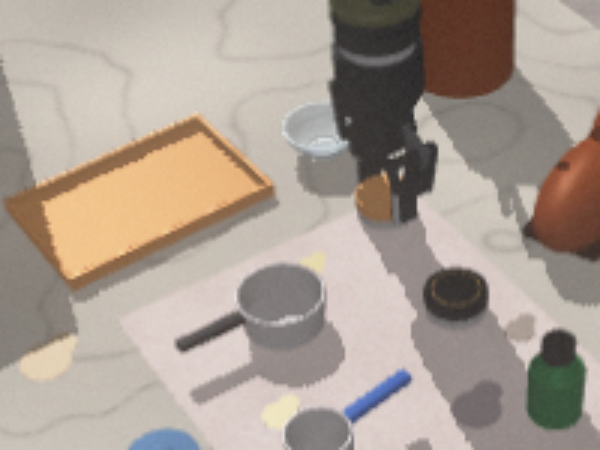

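Call:
servo_tool --motion "40 0 0 -45 0 0 0; 40 0 0 -80 0 0 0; 40 25 35 -97 0 0 0; 40 55 70 -97 0 0 -2.5; 40 85 110 -97 0 0 -2.5; 40 116 151 -97 0 0 -2.5; 40 116 151 -97 0 0 -2.5; 40 116 151 -97 0 0 -2.5"

```text
time_s: 5.15
tcp_pos: [0.5562, 0.3639, 0.1004]
tool_rot: [[-0.999, -0.046, 0.001], [-0.046, 0.999, -0.0], [-0.001, -0.0, -1.0]]
wrist_force: [-0.5, -0.0, -1.4]
opening: 0.0518
```

```bash
python3 g.py 556 363.5 11 92.5
```

```text
t 5.15 tcp [556.2 363.9 100.4] open 51.8 F [-0.5 -0.  -1.4] q [33. 33.  0. 58. -0. 31.]
shift [ 0.3 -0.4 89.4] rot [-0.01  0.05  0.14]
```

Call:
servo_tool --motion "40 0 0 45 0 0 0; 40 0 0 75 0 0 0; 40 0 0 87 0 0 0; 40 0 0 90 0 0 0; 40 0 0 90 0 0 0"

```text
time_s: 5.65
tcp_pos: [0.5578, 0.3612, 0.0102]
tool_rot: [[-0.999, -0.041, -0.0], [-0.041, 0.999, -0.001], [0.0, -0.001, -1.0]]
wrist_force: [-0.1, -0.2, -0.7]
opening: 0.0516
```

```bash
python3 g.py 556 363.5 10 92.5
```

```text
t 5.65 tcp [557.8 361.2  10.2] open 51.6 F [-0.1 -0.2 -0.7] q [33. 37. -6. 47. -0. 31.]
shift [1.7 2.4 0.2] rot [-0.04 -0.01 -0.14]
```

Call:
servo_tool --motion "64 0 0 1 0 0 0; 64 0 0 1 0 0 0; 64 0 0 -2 0 0 0; 64 0 0 -50 0 0 0; 64 0 0 -100 0 0 0; 64 0 -50 -110 0 0 0; 64 0 -100 -110 0 0 0; 64 0 -100 -110 0 0 0"

```text
time_s: 6.45
tcp_pos: [0.5614, 0.2576, 0.1215]
tool_rot: [[-0.999, -0.038, 0.001], [-0.038, 0.999, -0.002], [-0.001, -0.002, -1.0]]
wrist_force: [1.0, 0.9, 0.0]
opening: 0.0638
```

```bash
python3 g.py 517 -119 100 92.6;  python3 - <<'E'
from cell import viewer
import cv2
p=viewer.camera("side"); cv2.imwrite("pics/d_s.png",cv2.resize(p["image"][60:210,80:280,::-1],None,fx=3,fy=3))
E
```

```text
t 6.45 tcp [561.4 257.6 121.5] open 63.8 F [1.  0.9 0. ] q [25. 27. -6. 57. -0. 23.]
shift [  58.6 -374.7   22.3] rot [-0.13  0.04 -0.43]
```

View pics/d_s.png

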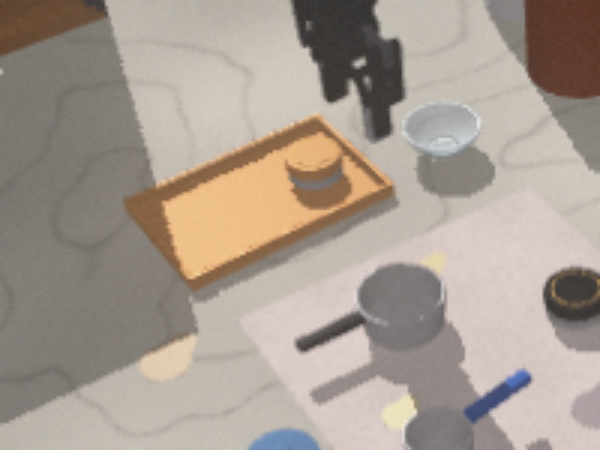

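Call:
servo_tool --motion "64 8 -50 0 0 0 0; 64 16 -100 0 0 0 0; 64 24 -150 0 0 0 0; 64 32 -200 0 0 0 0; 64 40 -250 0 0 0 0; 64 47 -300 0 0 0 0; 64 53 -340 10 0 0 0; 64 58 -375 20 0 0 0"

```text
time_s: 7.3
tcp_pos: [0.5204, -0.1162, 0.1003]
tool_rot: [[-0.999, -0.043, 0.002], [-0.043, 0.999, -0.0], [-0.002, -0.0, -1.0]]
wrist_force: [0.8, 0.8, -0.5]
opening: 0.0642
```

Call:
servo_tool --motion "64 0 0 0 0 0 0; 64 0 0 0 0 0 0; 64 0 0 0 0 0 0"

```text
time_s: 7.6
tcp_pos: [0.5202, -0.1133, 0.1001]
tool_rot: [[-0.999, -0.045, 0.001], [-0.045, 0.999, 0.001], [-0.001, 0.001, -1.0]]
wrist_force: [0.3, -0.3, -0.2]
opening: 0.0639
```

```bash
cat > wf.py <<'E'
import sys
from cell import viewer,finder
from h import *
n,x,y,w,out=sys.argv[1],*map(float,sys.argv[2:5]),sys.argv[5]
p=viewer.camera("wrist"); cv2.imwrite(f"pics/{out}.png",p["image"][:,:,::-1])
m=finder.masks_of(p,n)
if m:
    r=fit([(p,m[0]["region"])],n,x/1000,y/1000,np.deg2rad(w),"bottle" not in n and "tin" not in n)
    print(m[0]["confidence"],m[0]["rect"],np.round([r[0]*1000,r[1]*1000,np.rad2deg(r[2]),r[3]],2))
else: print("none")
E
python3 wf.py brush 517 -119 2.6 e_w;python3 g.py 517 -119 6 92.6
```

```text
0.9 [216.7, 110.3, 58.6, 155.1] [ 5.1553e+02 -1.1924e+02  1.2700e+00  8.0000e-02]
t 7.7 tcp [ 520.2 -113.1  100.2] open 64.2 F [0.3 0.1 1.2] q [-12.  21. -20.  49.   0. -15.]
shift [ 3.5 -5.8 94.2] rot [0.01 0.05 0.  ]
```

View pics/e_w.png

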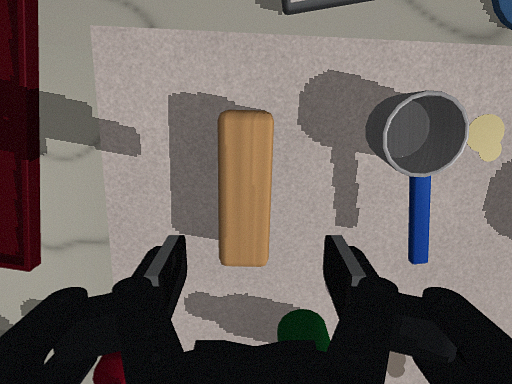

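Call:
servo_tool --motion "64 4.5 -6 40 0 0 0; 64 4.5 -6 80 0 0 0; 64 4.5 -6 94 0 0 0; 64 4.5 -6 94 0 0 0; 20 4.5 -6 94 0 0 0; 20 4.5 -6 94 0 0 0; 20 4.5 -6 94 0 0 0; 20 4.5 -6 94 0 0 0"

```text
time_s: 8.5
tcp_pos: [0.517, -0.1207, 0.0075]
tool_rot: [[-0.999, -0.043, 0.004], [-0.043, 0.999, -0.0], [-0.004, -0.0, -1.0]]
wrist_force: [0.4, 1.0, 7.1]
opening: 0.0353
```

```bash
python3 g.py 456 359 110 92.5
```

```text
t 8.5 tcp [ 517.  -120.7    7.5] open 35.3 F [0.4 1.  7.1] q [-13.  27. -27.  36.   0. -16.]
shift [  39.7  481.9 -102.9] rot [-0.03  0.21 -0.01]
```

Call:
servo_tool --motion "20 0 0 -45 0 0 0; 20 0 0 -90 0 0 0; 20 4 50 -105 0 0 0; 20 8 100 -105 0 0 0; 20 12 150 -105 0 0 0; 20 17 200 -105 0 0 0; 20 21 250 -105 0 0 0; 20 25 300 -105 0 0 0"

```text
time_s: 9.3
tcp_pos: [0.4771, 0.1766, 0.1113]
tool_rot: [[-0.999, -0.043, 0.001], [-0.043, 0.999, 0.0], [-0.001, 0.0, -1.0]]
wrist_force: [1.2, -0.2, -0.6]
opening: 0.035
```

Call:
servo_tool --motion "20 4 50 0 0 0 0; 20 8 100 0 0 0 0; 20 12 150 0 0 0 0; 20 15 182 0 0 0 0; 20 15 182 0 0 0 0; 20 15 182 0 0 0 0; 20 15 182 0 0 0 0"

```text
time_s: 10.0
tcp_pos: [0.4546, 0.3547, 0.1107]
tool_rot: [[-0.999, -0.042, -0.001], [-0.042, 0.999, -0.001], [0.001, -0.001, -1.0]]
wrist_force: [0.4, 0.1, -1.4]
opening: 0.035
```

```bash
python3 g.py 456 359 11 92.5
```

```text
t 10.0 tcp [454.6 354.7 110.7] open 35.0 F [ 0.4  0.1 -1.4] q [ 38.  24. -13.  53.  -0.  36.]
shift [-1.7  4.3 99.7] rot [-0.06 -0.04 -0.08]
```

Call:
servo_tool --motion "20 -2 4 45 0 0 0; 20 -2 4 80 0 0 0; 20 -2 4 96 0 0 0; 20 -2 4 100 0 0 0; 20 -2 4 100 0 0 0; 20 -2 4 100 0 0 0"

```text
time_s: 10.6
tcp_pos: [0.4572, 0.3587, 0.0112]
tool_rot: [[-0.999, -0.041, 0.0], [-0.041, 0.999, -0.0], [-0.0, -0.0, -1.0]]
wrist_force: [-0.2, 0.2, -1.3]
opening: 0.0356
```

```bash
python3 g.py 456 359 11 92.5
```

```text
t 10.6 tcp [457.2 358.7  11.2] open 35.6 F [-0.2  0.2 -1.3] q [ 38.  30. -20.  40.  -0.  36.]
shift [1.2 0.4 0.2] rot [-0.01  0.01 -0.16]
```

Call:
servo_tool --motion "20 0 0 1.5 0 0 0; 20 0 0 1.5 0 0 0; 52 0 0 1.5 0 0 0; 52 0 0 1.5 0 0 0; 52 0 0 -10 0 0 0; 52 0 0 -60 0 0 0; 60 0 0 -100 0 0 0; 60 0 0 -100 0 0 0"

```text
time_s: 11.4
tcp_pos: [0.4606, 0.3632, 0.1177]
tool_rot: [[-0.999, -0.043, 0.01], [-0.043, 0.999, 0.008], [-0.01, 0.007, -1.0]]
wrist_force: [1.7, 0.6, 0.7]
opening: 0.0598
```

```bash
python3 g.py 665 -208 110 90
python3 - <<'E'
from cell import viewer
import cv2
p=viewer.camera("side"); cv2.imwrite("pics/f_s.png",cv2.resize(p["image"][60:210,80:280,::-1],None,fx=3,fy=3))
E
```

```text
t 11.4 tcp [460.6 363.2 117.7] open 59.8 F [1.7 0.6 0.7] q [ 38.  24. -12.  54.   0.  36.]
shift [-179.5 -579.5    5.3] rot [0.42 0.56 2.47]
```

View pics/f_s.png

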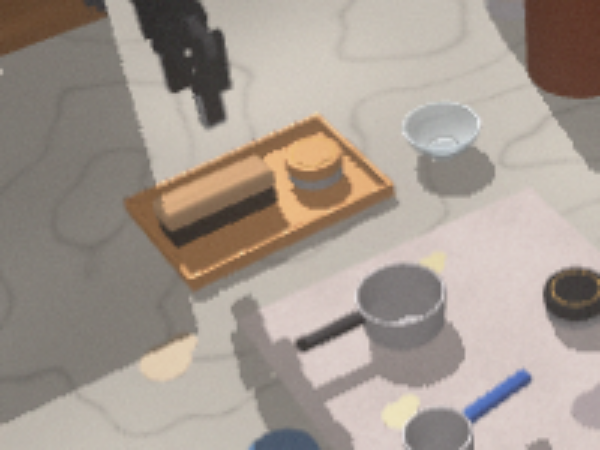

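Call:
servo_tool --motion "68 -15 -47 -10 0 0 1; 68 -30 -95 -12 0 0 2.5; 68 -45 -143 -12 0 0 2.5; 68 -60 -191 -12 0 0 2.5; 68 -75 -239 -12 0 0 2.5; 68 -90 -287 -12 0 0 2.5; 68 -105 -335 -12 0 0 2.5; 68 -120 -383 -12 0 0 2.5"

```text
time_s: 12.25
tcp_pos: [0.5917, -0.0171, 0.1219]
tool_rot: [[-1.0, 0.001, -0.002], [0.001, 1.0, 0.0], [0.002, 0.0, -1.0]]
wrist_force: [0.5, 0.7, -0.5]
opening: 0.0678
```

```bash
python3 g.py 665 -208 125 90
python3 - <<'E'
from h import *
import pickle
p=pickle.load(open("pics/a_scene.pkl","rb")); q=pickle.load(open("pics/a_side.pkl","rb"))
print(onz(p,[(125,172),(150,172),(137,180)],0.02),onz(q,[(380,258),(415,258),(397,272)],0.02))
E
```

```text
t 12.25 tcp [591.7 -17.1 121.9] open 67.8 F [ 0.5  0.7 -0.5] q [-2. 25. -9. 56.  0. -2.]
shift [ -73.4 -190.9   -3.3] rot [ 0.01 -0.11 -0.03]
[[ 0.69896028 -0.36413003  0.02      ]
 [ 0.66143618 -0.29985343  0.02      ]
 [ 0.70704015 -0.31083928  0.02      ]] [[ 0.66194544 -0.30413008  0.02      ]
 [ 0.72166243 -0.34742531  0.02      ]
 [ 0.666524   -0.3494332   0.02      ]]
```

Call:
servo_tool --motion "68 -18 -46 -3 0 0 0; 68 -36 -94 -3 0 0 0; 68 -54 -142 -3 0 0 0; 68 -73 -188 -3 0 0 0; 68 -73 -191 -3 0 0 0; 68 -73 -191 -3 0 0 0; 68 -73 -191 -3 0 0 0"

```text
time_s: 12.95
tcp_pos: [0.664, -0.2051, 0.1248]
tool_rot: [[-1.0, 0.0, -0.003], [0.0, 1.0, 0.001], [0.003, 0.001, -1.0]]
wrist_force: [0.2, 0.1, -0.5]
opening: 0.0678
```

```bash
python3 wf.py burgundy_bottle 665 -208 0 g_w;python3 g.py 665 -208 15 90
```

```text
0.63 [215.2, 156.5, 64.0, 72.9] [ 6.6286e+02 -2.0765e+02  0.0000e+00  7.0000e-02]
t 13.05 tcp [ 664.4 -204.3  125.5] open 68.1 F [-0.4 -0.  -0.5] q [-17.  35.   8.  64.   0. -17.]
shift [ -0.7  -3.8 110.5] rot [ 0.05 -0.08  0.07]
```

View pics/g_w.png

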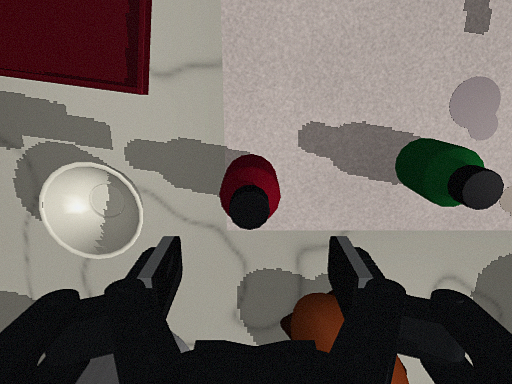

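Call:
servo_tool --motion "68 0 -3.5 10 0 0 0; 68 0 -3.5 50 0 0 0; 68 0 -3.5 90 0 0 0; 68 0 -3.5 110 0 0 0; 68 0 -3.5 110 0 0 0; 25 0 -3.5 110 0 0 0; 25 0 -3.5 110 0 0 0; 25 0 -3.5 110 0 0 0"

```text
time_s: 13.85
tcp_pos: [0.6667, -0.21, 0.018]
tool_rot: [[-1.0, 0.0, 0.004], [0.0, 1.0, -0.001], [-0.004, -0.001, -1.0]]
wrist_force: [0.0, -0.5, -0.9]
opening: 0.0425
```

Call:
servo_tool --motion "25 0 0 0 0 0 0"

```text
time_s: 13.95
tcp_pos: [0.6667, -0.21, 0.0179]
tool_rot: [[-1.0, 0.0, 0.004], [0.0, 1.0, -0.001], [-0.004, -0.001, -1.0]]
wrist_force: [-0.1, 0.8, 3.8]
opening: 0.0423
```

```bash
python3 -c "
import numpy as np
a=np.deg2rad(-7.5);R=np.array([[np.cos(a),-np.sin(a)],[np.sin(a),np.cos(a)]])
for q in [(70,36),(0,-28),(-70,-28),(66,-28)]: print(q,R@q+[481,-345])"; python3 g.py 555 -318 115 90
```

```text
(70, 36) [ 555.10008322 -318.44481845]
(0, -28) [ 477.34526662 -372.76045612]
(-70, -28) [ 407.94412632 -363.62362266]
(66, -28) [ 542.78062747 -381.3751848 ]
t 13.95 tcp [ 666.7 -210.    17.9] open 42.3 F [-0.1  0.8  3.8] q [-17.  39.   0.  51.   0. -17.]
shift [ 111.3 -108.2  -97.4] rot [-0.05  0.21 -0.02]
```

Call:
servo_tool --motion "25 0 0 -45 0 0 0; 25 0 0 -90 0 0 0; 25 30 -30 -97 0 0 0; 25 60 -60 -97 0 0 0; 25 90 -90 -97 0 0 0; 25 110 -110 -97 0 0 0; 25 110 -110 -97 0 0 0; 25 110 -110 -97 0 0 0"

```text
time_s: 14.75
tcp_pos: [0.5549, -0.3202, 0.1133]
tool_rot: [[-1.0, 0.002, 0.001], [0.002, 1.0, 0.0], [-0.001, 0.0, -1.0]]
wrist_force: [0.7, 0.3, -1.7]
opening: 0.0421
```

```bash
python3 g.py 555 -318 24 90
```

```text
t 14.75 tcp [ 554.9 -320.2  113.3] open 42.1 F [ 0.7  0.3 -1.7] q [-30.  30.  -3.  58.   0. -30.]
shift [-0.   2.2 89.3] rot [ 0.    0.05 -0.12]
```

Call:
servo_tool --motion "25 0 2 45 0 0 0; 25 0 2 75 0 0 0; 25 0 2 88 0 0 0; 25 0 2 91 0 0 0; 25 0 2 91 0 0 0; 25 0 2 91 0 0 0"

```text
time_s: 15.35
tcp_pos: [0.5566, -0.3176, 0.0227]
tool_rot: [[-1.0, -0.001, 0.002], [-0.001, 1.0, -0.001], [-0.002, -0.001, -1.0]]
wrist_force: [0.4, 1.0, -1.2]
opening: 0.0422
```

```bash
python3 g.py 555 -318 22 90
```

```text
t 15.35 tcp [ 556.6 -317.6   22.7] open 42.2 F [ 0.4  1.  -1.2] q [-30.  34.  -9.  46.   0. -30.]
shift [ 1.6 -0.4  0.7] rot [-0.06  0.11  0.03]
```

Lower slightly to contact.

Call:
servo_tool --motion "25 0 0 1.5 0 0 0; 25 0 0 1.5 0 0 0; 25 0 0 1.5 0 0 0"

```text
time_s: 15.65
tcp_pos: [0.5566, -0.3179, 0.0217]
tool_rot: [[-1.0, 0.0, 0.003], [0.0, 1.0, -0.001], [-0.003, -0.001, -1.0]]
wrist_force: [0.5, 2.0, 5.8]
opening: 0.0425
```

```bash
python3 g.py 555 -318 22 90
```

```text
t 15.65 tcp [ 556.6 -317.9   21.7] open 42.5 F [0.5 2.  5.8] q [-30.  34. -10.  46.   0. -30.]
shift [ 1.6 -0.1 -0.3] rot [-0.04  0.17 -0.01]
```

Call:
servo_tool --motion "60 0 0 0 0 0 0; 60 0 0 0 0 0 0; 60 0 0 -3 0 0 0; 60 0 0 -40 0 0 0; 60 0 0 -85 0 0 0; 50 0 0 -110 0 0 0; 50 0 0 -110 0 0 0"

```text
time_s: 16.35
tcp_pos: [0.558, -0.3193, 0.1353]
tool_rot: [[-1.0, 0.001, 0.008], [0.001, 1.0, -0.005], [-0.008, -0.005, -1.0]]
wrist_force: [0.9, -0.2, 1.0]
opening: 0.0499
```

```bash
python3 g.py 458 146 130 90
python3 - <<'E'
from cell import viewer
import cv2
p=viewer.camera("side"); cv2.imwrite("pics/h_s.png",cv2.resize(p["image"][200:384,200:440,::-1],None,fx=3,fy=3))
E
```

```text
t 16.35 tcp [ 558.  -319.3  135.3] open 49.9 F [ 0.9 -0.2  1. ] q [-30.  29.  -1.  60.  -0. -30.]
shift [100.3 465.3   2.4] rot [-0.26  0.44 -0.04]
```

View pics/h_s.png

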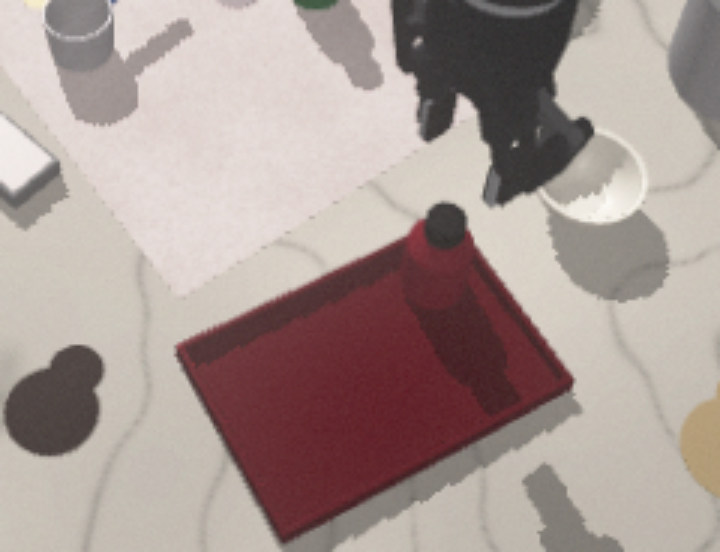

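Bottle stands in the far corner of the tray (435,260 in crop). On to the large pan's handle.

Call:
servo_tool --motion "40 10 48 2 0 0 0; 40 20 97 2 0 0 0; 40 31 145 2 0 0 0; 40 42 194 2 0 0 0; 40 52 242 2 0 0 0; 40 63 291 2 0 0 0; 40 73 340 2 0 0 0; 40 84 388 2 0 0 0"

```text
time_s: 17.2
tcp_pos: [0.4694, 0.072, 0.1269]
tool_rot: [[-1.0, 0.001, -0.003], [0.001, 1.0, -0.0], [0.003, -0.0, -1.0]]
wrist_force: [1.2, 1.9, -0.4]
opening: 0.0399
```

Call:
servo_tool --motion "40 6 40 0 0 0 0; 40 14 70 10 0 0 0; 40 14 76 30 0 0 0; 40 14 76 40 0 0 0; 40 14 76 40 0 0 0; 40 14 76 40 0 0 0"

```text
time_s: 17.8
tcp_pos: [0.4568, 0.1455, 0.0878]
tool_rot: [[-1.0, 0.002, -0.002], [0.002, 1.0, -0.001], [0.002, -0.001, -1.0]]
wrist_force: [-0.1, -0.7, 0.1]
opening: 0.04
```

```bash
python3 wf.py large_pan 528 146 -179.5 i_w;python3 g.py 458 146 10 90
```

```text
0.69 [204.9, 160.7, 98.5, 183.8] [ 5.2670e+02  1.4492e+02 -1.7942e+02  8.0000e-02]
t 17.9 tcp [457.9 145.7  88.7] open 39.8 F [-0.4 -0.6  0.4] q [ 18.  17. -28.  45.  -0.  18.]
shift [-0.1  0.3 78.7] rot [ 0.    0.03 -0.12]
```

View pics/i_w.png

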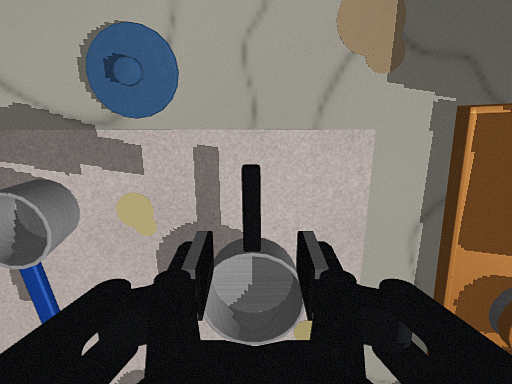

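Call:
servo_tool --motion "40 0 0 30 0 0 0; 40 0 0 65 0 0 0; 40 0 0 79 0 0 0; 40 0 0 79 0 0 0; 0 0 0 79 0 0 0; 0 0 0 79 0 0 0; 0 0 0 79 0 0 0; 0 0 0 79 0 0 0"

```text
time_s: 18.7
tcp_pos: [0.4588, 0.1467, 0.0106]
tool_rot: [[-1.0, 0.001, 0.003], [0.001, 1.0, 0.001], [-0.003, 0.001, -1.0]]
wrist_force: [0.8, -0.5, 3.1]
opening: 0.0106
```

```bash
python3 g.py 408 -363.5 100 82.5
```

```text
t 18.7 tcp [458.8 146.7  10.6] open 10.6 F [ 0.8 -0.5  3.1] q [ 18.  23. -34.  33.  -0.  18.]
shift [  50.2 -510.2  -89.9] rot [0.04 0.17 7.46]
```

Call:
servo_tool --motion "0 0 0 -30 0 0 0; 0 0 0 -70 0 0 0; 0 0 0 -95 0 0 0; 0 5 -48 -95 0 0 2; 0 10 -96 -95 0 0 4; 0 15 -144 -95 0 0 6; 0 20 -192 -95 0 0 7.5; 0 25 -240 -95 0 0 7.5"

```text
time_s: 19.5
tcp_pos: [0.4316, -0.095, 0.1046]
tool_rot: [[-0.991, 0.131, 0.0], [0.131, 0.991, 0.0], [-0.0, 0.0, -1.0]]
wrist_force: [1.3, 0.1, -2.2]
opening: 0.0104
```

```bash
python3 g.py 408 -363.5 100 82.5;  python3 - <<'E'
from cell import viewer
import cv2
p=viewer.camera("side"); cv2.imwrite("pics/j_s.png",cv2.resize(p["image"][80:320,100:400,::-1],None,fx=2.5,fy=2.5))
E
```

```text
t 19.5 tcp [431.6 -95.  104.6] open 10.4 F [ 1.3  0.1 -2.2] q [-12.  13. -32.  46.   0.  -5.]
shift [ -11.7 -269.3    4.6] rot [ 0.01  0.02 -0.01]
```

View pics/j_s.png

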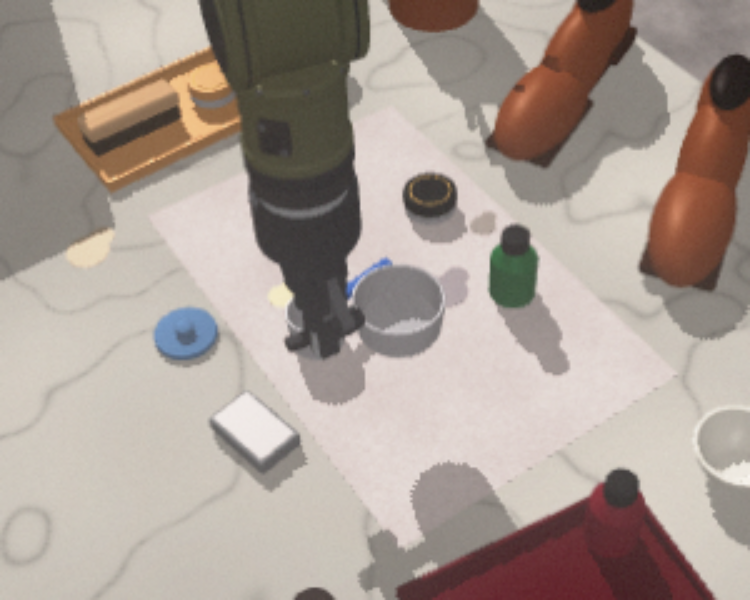

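Call:
servo_tool --motion "0 -2 -48 0 0 0 0; 0 -4 -96 0 0 0 0; 0 -6 -144 0 0 0 0; 0 -9 -192 0 0 0 0; 0 -11 -240 0 0 0 0; 0 -12 -268 0 0 0 0; 0 -12 -268 0 0 0 0; 0 -12 -268 0 0 0 0"

```text
time_s: 20.35
tcp_pos: [0.4086, -0.3606, 0.1041]
tool_rot: [[-0.991, 0.132, -0.001], [0.132, 0.991, 0.001], [0.001, 0.001, -1.0]]
wrist_force: [-0.2, -0.2, -1.2]
opening: 0.0107
```

```bash
python3 g.py 408 -363.5 17 82.5
```

```text
t 20.35 tcp [ 408.6 -360.6  104.1] open 10.7 F [-0.2 -0.2 -1.2] q [-41.  22. -18.  50.   0. -34.]
shift [ 0.1 -3.1 87.1] rot [ 0.07 -0.04 -0.1 ]
```

Call:
servo_tool --motion "0 0 -3 40 0 0 0; 0 0 -3 70 0 0 0; 0 0 -3 84 0 0 0; 0 0 -3 88.5 0 0 0; 0 0 -3 88.5 0 0 0; 0 0 -3 88.5 0 0 0"

```text
time_s: 20.95
tcp_pos: [0.4093, -0.3631, 0.0166]
tool_rot: [[-0.992, 0.13, 0.001], [0.13, 0.992, -0.0], [-0.001, -0.0, -1.0]]
wrist_force: [-0.2, 0.3, -2.0]
opening: 0.0108
```

```bash
python3 g.py 408 -363.5 14.5 82.5
python3 - <<'E'
from cell import viewer
import cv2
p=viewer.camera("side"); cv2.imwrite("pics/k_s.png",cv2.resize(p["image"][200:384,200:440,::-1],None,fx=3,fy=3))
E
```

```text
t 20.95 tcp [ 409.3 -363.1   16.6] open 10.8 F [-0.2  0.3 -2. ] q [-42.  27. -24.  38.   0. -34.]
shift [ 1.2 -0.6  2.1] rot [-0.02  0.05  0.05]
```

View pics/k_s.png

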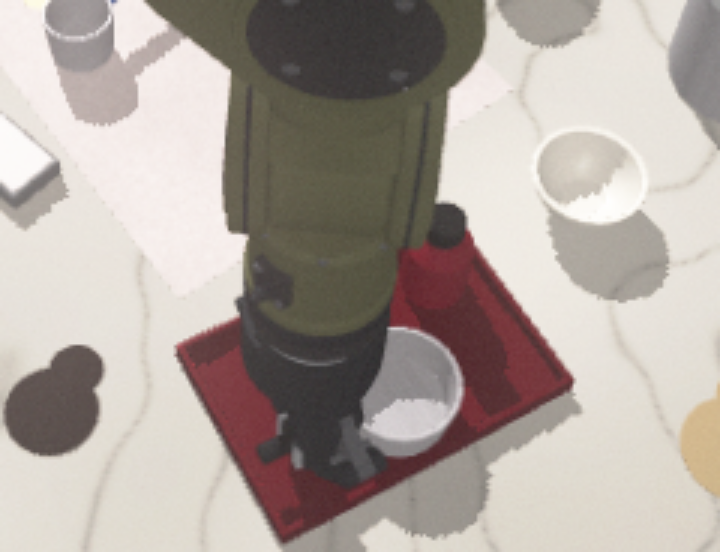

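Call:
servo_tool --motion "0 0 0 2.5 0 0 0; 0 0 0 2.5 0 0 0; 0 0 0 2.5 0 0 0"

```text
time_s: 21.3
tcp_pos: [0.4095, -0.3641, 0.0145]
tool_rot: [[-0.991, 0.131, 0.002], [0.131, 0.991, -0.001], [-0.002, -0.001, -1.0]]
wrist_force: [-0.9, 0.6, 4.0]
opening: 0.0104
```

```bash
python3 g.py 408 -363.5 14.5 82.5
```

```text
t 21.3 tcp [ 409.5 -364.1   14.5] open 10.4 F [-0.9  0.6  4. ] q [-42.  27. -24.  38.   0. -34.]
shift [1.6 0.4 0. ] rot [-0.04  0.12 -0.01]
```

Call:
servo_tool --motion "26 0 0 -0.5 0 0 0; 26 0 0 -0.5 0 0 0; 26 0 0 -15 0 0 0; 26 0 0 -60 0 0 0; 30 0 0 -100 0 0 0; 30 0 10 -110 0 0 0; 30 0 10 -110 0 0 0"

```text
time_s: 22.0
tcp_pos: [0.4111, -0.3541, 0.1252]
tool_rot: [[-0.991, 0.13, 0.003], [0.13, 0.991, -0.002], [-0.003, -0.002, -1.0]]
wrist_force: [-0.3, 0.1, -0.3]
opening: 0.03
```

```bash
python3 g.py 535 2 130 100
python3 - <<'E'
from cell import viewer
import cv2
p=viewer.camera("side"); cv2.imwrite("pics/l_s.png",cv2.resize(p["image"][200:384,200:440,::-1],None,fx=3,fy=3))
E
```

```text
t 22.0 tcp [ 411.1 -354.1  125.2] open 30.0 F [-0.3  0.1 -0.3] q [-41.  20. -17.  53.   0. -33.]
shift [-76.4 369.1  -5.2] rot [ -0.13   0.18 -17.49]
```

View pics/l_s.png

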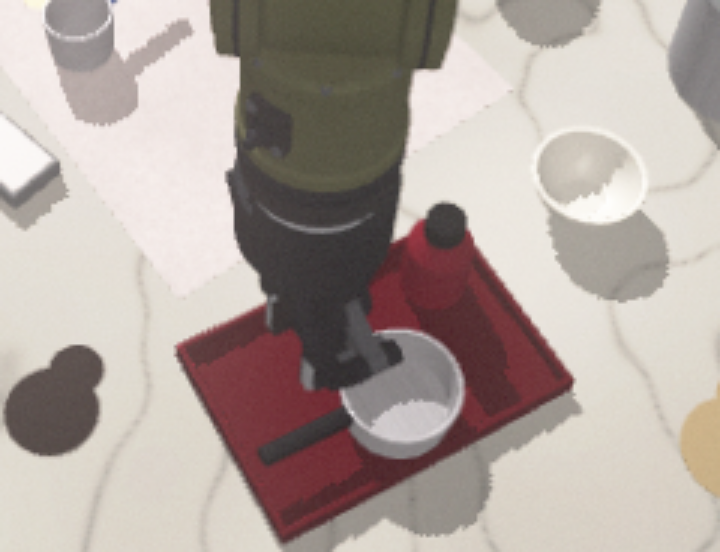

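Large pan is on the tray floor, handle toward the near side. On to the small pan.

Call:
servo_tool --motion "40 -9 46 -5 0 0 -3; 40 -19 92 -5 0 0 -7; 40 -29 138 -5 0 0 -11; 40 -38 184 -5 0 0 -15; 40 -48 230 -5 0 0 -17.5; 40 -58 276 -5 0 0 -17.5; 40 -68 322 -5 0 0 -17.5; 40 -76 369 -5 0 0 -17.5"

```text
time_s: 22.85
tcp_pos: [0.5327, 0.0037, 0.126]
tool_rot: [[-0.985, -0.173, -0.004], [-0.173, 0.985, -0.0], [0.004, 0.0, -1.0]]
wrist_force: [0.8, -0.4, -0.3]
opening: 0.0402
```

Call:
servo_tool --motion "40 0 0 20 0 0 0; 40 0 0 30 0 0 0; 40 0 0 30 0 0 0; 40 0 0 30 0 0 0"

```text
time_s: 23.25
tcp_pos: [0.5323, 0.0011, 0.0973]
tool_rot: [[-0.985, -0.172, -0.003], [-0.172, 0.985, -0.0], [0.003, 0.0, -1.0]]
wrist_force: [-0.4, 0.7, 0.2]
opening: 0.0399
```

```bash
python3 wf.py small_pan 535 2 10 m_w;python3 g.py 535 2 17 100
```

```text
0.77 [206.5, 58.8, 94.3, 185.6] [5.3518e+02 1.3600e+00 9.1300e+00 3.0000e-02]
t 23.35 tcp [533.6   0.9  98.5] open 39.9 F [ 0.2 -0.5  0.1] q [  0.  21. -20.  49.  -0. -10.]
shift [-1.6  0.8 81.5] rot [-0.01  0.   -0.14]
```

View pics/m_w.png

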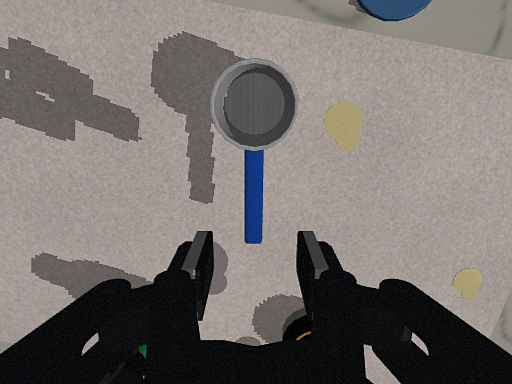

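Call:
servo_tool --motion "40 -1.5 0.5 30 0 0 0; 40 -1.5 0.5 65 0 0 0; 40 -1.5 0.5 81 0 0 0; 40 -1.5 0.5 81 0 0 0; 0 -1.5 0.5 81 0 0 0; 0 -1.5 0.5 81 0 0 0; 0 -1.5 0.5 81 0 0 0; 0 -1.5 0.5 81 0 0 0"

```text
time_s: 24.15
tcp_pos: [0.5367, 0.0026, 0.0188]
tool_rot: [[-0.985, -0.173, 0.003], [-0.173, 0.985, -0.0], [-0.003, -0.001, -1.0]]
wrist_force: [1.3, 0.2, 2.8]
opening: 0.0106
```

```bash
python3 loc.py | grep -A1 -E "large_pan|burgundy_bottle"
python3 - <<'E'
from h import *
import pickle
o=pickle.load(open("pics/loc.pkl","rb"))
for c in ("scene","side",None):
  v=[(p,m) for p,m,k in o["large_pan"][0] if c in(None,k)]
  if v: r=fit(v,"large_pan",.477,-.373,np.deg2rad(172.5),True,.004); print(c,np.round([r[0]*1000,r[1]*1000,np.rad2deg(r[2]),r[3]],2))
E
python3 g.py 542.8 -381.4 130 82.5
```

```text
large_pan scene spot [169. 137.] 0.91 [ 481. -372.]
   mask [159.1, 114.8, 29.6, 25.0] 0.69 []
large_pan side spot [337. 333.] 0.56 [ 490. -374.]
   mask [290.0, 310.7, 63.3, 42.2] 0.62 []
--
burgundy_bottle scene spot [166. 151.] 0.63 [ 545. -334.]
   mask [159.2, 134.2, 15.7, 27.4] 0.65 []
burgundy_bottle side spot [345. 293.] 0.83 [ 558. -316.]
   mask [333.8, 268.9, 28.3, 35.0] 0.71 []
scene [ 4.7557e+02 -3.7129e+02  1.7347e+02  2.2000e-01]
side [ 4.7794e+02 -3.7301e+02  1.7257e+02  7.0000e-02]
None [ 4.7707e+02 -3.7273e+02  1.7254e+02  1.5000e-01]
t 26.05 tcp [537.    2.7  18.4] open 10.4 F [ 2.7 -0.4  6.3] q [  0.  26. -26.  38.  -0. -10.]
shift [  60.4 -379.4 -111.5] rot [-0.02  0.21 17.48]
```

Call:
servo_tool --motion "0 0 0 -30 0 0 0; 0 0 0 -70 0 0 0; 0 0 0 -112 0 0 0; 0 7 -45 -115 0 0 3; 0 14 -90 -115 0 0 7; 0 21 -135 -115 0 0 11; 0 28 -180 -115 0 0 15; 0 35 -225 -115 0 0 17.5"

```text
time_s: 26.85
tcp_pos: [0.5382, -0.2258, 0.1315]
tool_rot: [[-0.991, 0.133, -0.002], [0.133, 0.991, 0.002], [0.002, 0.001, -1.0]]
wrist_force: [1.0, 0.8, -0.9]
opening: 0.0107
```

```bash
python3 g.py 545 -382 130 82.5
```

```text
t 26.85 tcp [ 538.2 -225.8  131.5] open 10.7 F [ 1.   0.8 -0.9] q [-23.  24. -10.  56.   0. -15.]
shift [ -27.5 -153.9    1.2] rot [ 0.08 -0.14 -0.14]
```

Call:
servo_tool --motion "0 -8 -45 0 0 0 0; 0 -16 -90 0 0 0 0; 0 -24 -132 0 0 0 0; 0 -27 -151 0 0 0 0; 0 -27 -151 0 0 0 0; 0 -27 -151 0 0 0 0; 0 -27 -151 0 0 0 0"

```text
time_s: 27.55
tcp_pos: [0.546, -0.3764, 0.1317]
tool_rot: [[-0.992, 0.13, -0.002], [0.13, 0.992, 0.002], [0.002, 0.002, -1.0]]
wrist_force: [0.2, 0.7, -0.8]
opening: 0.0109
```

```bash
python3 g.py 545 -382 70 82.5
python3 - <<'E'
from cell import viewer
import cv2
p=viewer.camera("side"); cv2.imwrite("pics/n_s.png",cv2.resize(p["image"][200:384,200:440,::-1],None,fx=3,fy=3))
p=viewer.camera("wrist"); cv2.imwrite("pics/n_w.png",p["image"][:,:,::-1])
E
```

```text
t 27.55 tcp [ 546.  -376.4  131.7] open 10.9 F [ 0.2  0.7 -0.8] q [-35.  31.   3.  62.   0. -27.]
shift [ 0.1 -5.8 61.7] rot [ 0.09 -0.1   0.04]
```

View pics/n_s.png

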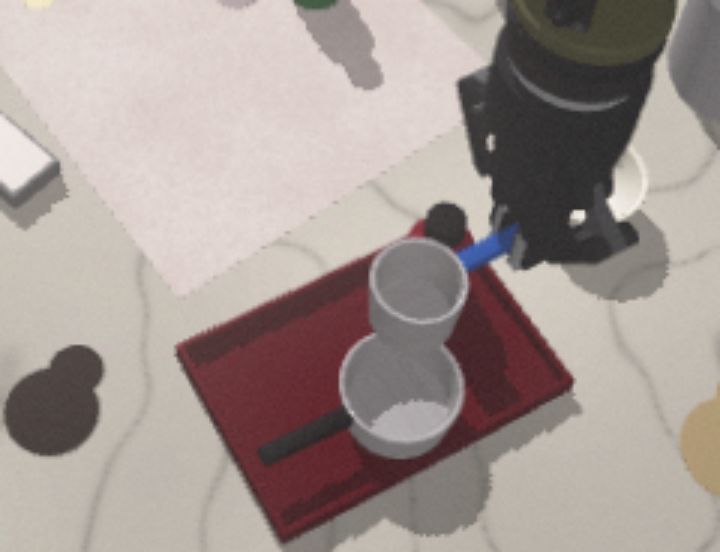

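View pics/n_w.png

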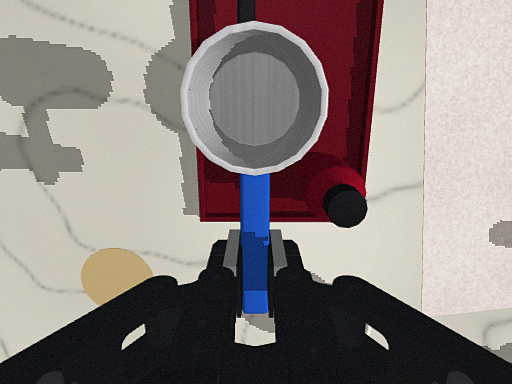

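Call:
servo_tool --motion "0 0 -5.5 20 0 0 0; 0 0 -5.5 40 0 0 0; 0 0 -5.5 58 0 0 0; 0 0 -5.5 60 0 0 0; 0 0 -5.5 60 0 0 0"

```text
time_s: 28.15
tcp_pos: [0.5455, -0.3825, 0.0722]
tool_rot: [[-0.992, 0.13, -0.001], [0.13, 0.992, 0.001], [0.001, 0.001, -1.0]]
wrist_force: [0.1, 0.4, -0.3]
opening: 0.0108
```

```bash
python3 g.py 545 -382 28 82.5
python3 - <<'E'
from cell import viewer,finder,status
from h import *
z=status.observe()["tcp_pos"][2]-.0185
V=[]
for c in("scene","side"):
    p=viewer.camera(c); m=finder.masks_of(p,"small_pan")
    if m:
        V.append((p,m[0]["region"])); r=fit(V[-1:],"small_pan",.544,-.382,np.deg2rad(-7.5),True,z); print(c,m[0]["rect"],np.round([r[0]*1000,r[1]*1000,np.rad2deg(r[2]),r[3]],2))
        print(" centre",(r[0]-.066*np.cos(r[2]))*1000,(r[1]-.066*np.sin(r[2]))*1000)
    m=finder.masks_of(p,"large_pan")
    if m: r=fit([(p,m[0]["region"])],"large_pan",.477,-.373,np.deg2rad(172.5),False,.004); print("large",np.round(r,3))
    if c=="side": cv2.imwrite("pics/o_s.png",cv2.resize(p["image"][200:384,200:440,::-1],None,fx=3,fy=3))
E
```

```text
t 28.15 tcp [ 545.5 -382.5   72.2] open 10.8 F [ 0.1  0.4 -0.3] q [-35.  34.  -1.  55.   0. -28.]
shift [ 0.5  0.4 44.2] rot [ 0.04 -0.07  0.03]
scene [142.8, 107.3, 31.1, 20.9] [ 5.4516e+02 -3.7896e+02 -7.2900e+00  3.5000e-01]
 centre 479.69652548561095 -370.59355598328807
large [ 0.473 -0.372  3.011  0.518]
side [322.2, 298.0, 45.2, 36.4] [ 5.4537e+02 -3.8056e+02 -5.7200e+00  2.0000e-01]
 centre 479.7025721499106 -373.9800716946256
large [ 0.476 -0.373  3.011  0.379]
```

View pics/o_s.png

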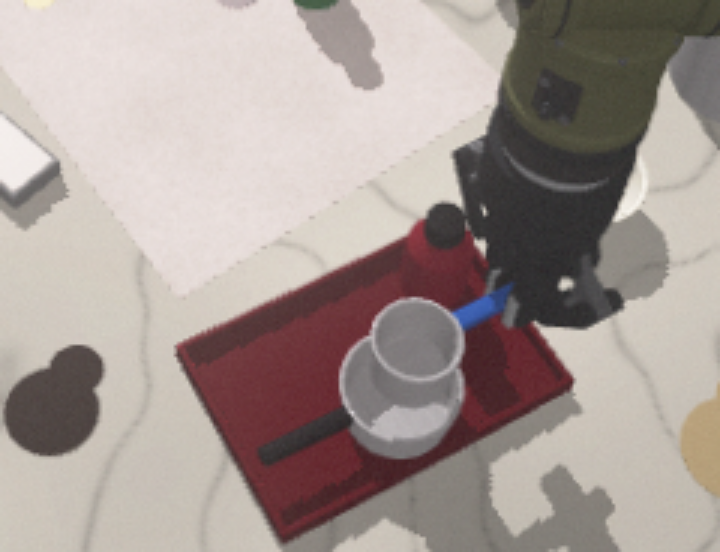

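Call:
servo_tool --motion "0 1 0 15 0 0 0; 0 1 0 27 0 0 0; 0 1 0 35 0 0 0; 0 1 0 40 0 0 0; 0 1 0 40 0 0 0"

```text
time_s: 28.95
tcp_pos: [0.5442, -0.383, 0.0313]
tool_rot: [[-0.991, 0.131, -0.001], [0.131, 0.991, 0.001], [0.002, 0.001, -1.0]]
wrist_force: [-0.4, 0.2, -0.5]
opening: 0.0104
```

```bash
python3 g.py 544.5 -382 28 82.5
python3 - <<'E'
from cell import viewer
import cv2
p=viewer.camera("side"); cv2.imwrite("pics/p_s.png",cv2.resize(p["image"][250:384,240:440,::-1],None,fx=4,fy=4))
E
```

```text
t 28.95 tcp [ 544.2 -383.    31.3] open 10.4 F [-0.4  0.2 -0.5] q [-35.  36.  -4.  50.   0. -28.]
shift [-0.2  1.1  3.3] rot [ 0.05 -0.09 -0.03]
```

View pics/p_s.png

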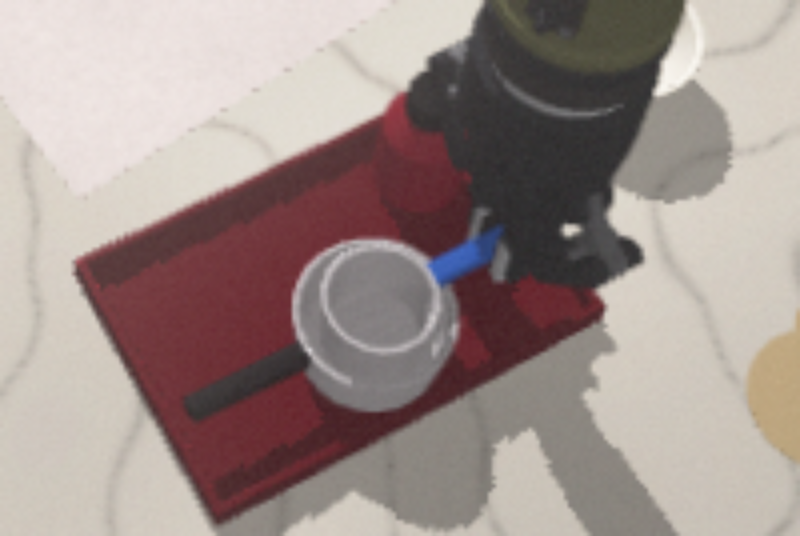

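Nested without contact; lower to the floor.

Call:
servo_tool --motion "0 0 1 2 0 0 0; 0 0 1 4 0 0 0; 0 0 1 4 0 0 0"

```text
time_s: 29.3
tcp_pos: [0.5449, -0.3824, 0.0284]
tool_rot: [[-0.991, 0.131, -0.0], [0.131, 0.991, -0.0], [-0.0, -0.0, -1.0]]
wrist_force: [0.2, -0.7, -0.1]
opening: 0.0104
```

```bash
python3 g.py 544.5 -382 28 82.5
```

```text
t 29.3 tcp [ 544.9 -382.4   28.4] open 10.4 F [ 0.2 -0.7 -0.1] q [-35.  36.  -5.  49.  -0. -28.]
shift [0.5 0.3 0.4] rot [-0.    0.   -0.03]
```

Call:
servo_tool --motion "0 0 0 1.5 0 0 0; 0 0 0 1.5 0 0 0; 0 0 0 1.5 0 0 0"

```text
time_s: 29.6
tcp_pos: [0.5454, -0.3826, 0.0275]
tool_rot: [[-0.991, 0.131, 0.001], [0.131, 0.991, -0.001], [-0.001, -0.0, -1.0]]
wrist_force: [0.4, 1.4, 3.0]
opening: 0.0106
```

```bash
python3 g.py 544.5 -382 28 82.5
```

```text
t 29.6 tcp [ 545.4 -382.6   27.5] open 10.6 F [0.4 1.4 3. ] q [-35.  36.  -5.  49.   0. -28.]
shift [ 1.   0.5 -0.5] rot [-0.02  0.07 -0.02]
```

Call:
servo_tool --motion "24 0 0 -0.5 0 0 0; 24 0 0 -0.5 0 0 0; 24 0 0 -0.5 0 0 0; 24 0 0 -25 0 0 0; 24 0 0 -70 0 0 0; 24 0 0 -120 0 0 0; 24 30 40 -140 0 0 0; 24 40 80 -150 0 0 0"

```text
time_s: 30.4
tcp_pos: [0.5159, -0.2991, 0.1797]
tool_rot: [[-0.991, 0.134, 0.004], [0.134, 0.991, -0.003], [-0.004, -0.002, -1.0]]
wrist_force: [1.0, 0.7, -0.6]
opening: 0.0244
```

Call:
servo_tool --motion "40 0 50 -10 0 0 0; 40 20 100 -20 0 0 0; 40 40 150 -20 0 0 0; 40 60 200 -30 0 0 0; 40 80 250 -30 0 0 0; 40 100 300 -30 0 0 0; 40 110 340 -30 0 0 0; 40 110 340 -30 0 0 0"

```text
time_s: 31.2
tcp_pos: [0.4498, 0.0572, 0.207]
tool_rot: [[-0.992, 0.126, -0.0], [0.126, 0.992, 0.001], [0.001, 0.001, -1.0]]
wrist_force: [-0.0, 0.5, 0.4]
opening: 0.0401
```

```bash
python3 loc.py
cat > fin.py <<'E'
from h import *
import pickle
o=pickle.load(open("pics/loc.pkl","rb"))
G={"large_pan":(477,-373,172.5,4),"small_pan":(544,-382,-7.5,9),"burgundy_bottle":(556,-318,0,4),"tan_tin":(557,362,0,4),"brush":(457,359,2.5,4),"green_bottle":(649,-65,0,0),"black_tin":(653,74,0,0)}
vis={}
for n,(x,y,w,z) in G.items():
    V=o[n][0]
    for c in ("scene","side",None):
        v=[(p,m) for p,m,k in V if c in(None,k)]
        if v:
            r=fit(v,n,x/1e3,y/1e3,np.deg2rad(w),"_bottle" not in n and "tin" not in n,z/1e3)
            print(n,c,np.round([r[0]*1000,r[1]*1000,np.rad2deg(r[2]),r[3]],2))
    for (p,m,c) in V:
        im=vis.setdefault(c,cv2.resize(p["image"],None,fx=S,fy=S))
        cs,_=cv2.findContours(render(p,n,r[0],r[1],r[2],z/1e3),cv2.RETR_EXTERNAL,cv2.CHAIN_APPROX_NONE); cv2.drawContours(im,cs,-1,(255,0,255),1)
cv2.imwrite("pics/z_side.png",cv2.resize(vis["side"][350:1536,450:1650],(600,593))[:,:,::-1])
cv2.imwrite("pics/z_t.png",vis["side"][1020:1520,1000:1600][:,:,::-1])
cv2.imwrite("pics/z_scene.png",cv2.resize(vis["scene"][400:1150,500:1700],(800,500))[:,:,::-1])
E
python3 fin.py; python3 g.py 500 0 200 90
```

```text
large_pan scene spot [168. 138.] 0.58 [ 489. -371.]
   mask [157.0, 115.8, 35.0, 23.3] 0.56 []
large_pan side spot [334. 332.] 0.65 [ 487. -369.]
   mask [289.9, 309.3, 64.4, 44.4] 0.86 []
small_pan scene spot [151. 144.] 0.63 [ 539. -401.]
   mask [145.4, 119.5, 31.5, 19.6] 0.74 [0.69]
small_pan side spot [360. 319.] 0.56 [ 545. -378.]
   mask [319.8, 303.1, 56.6, 41.8] 0.74 [0.71]
burgundy_bottle scene spot [166. 156.] 0.52 [ 563. -320.]
   mask [159.9, 132.4, 14.1, 24.1] 0.55 []
burgundy_bottle side spot [346. 292.] 0.92 [ 561. -317.]
   mask [333.6, 268.4, 25.1, 30.9] 0.64 []
tan_tin scene spot [380. 241.] 0.67 [552. 366.]
   mask [369.5, 232.2, 18.8, 19.6] 0.7 []
tan_tin side spot [184. 119.] 0.43 [552. 362.]
   mask [172.5, 107.2, 11.3, 15.4] 0.67 []
brush scene spot [390. 214.] 0.56 [447. 361.]
   mask [377.7, 193.6, 24.7, 34.2] 0.88 [0.23]
brush side spot [151. 133.] 0.67 [449. 361.]
   mask [129.5, 115.0, 43.5, 25.9] 0.92 [0.7]
burgundy_tray scene spot [174. 139.] 0.76 [ 481. -351.]
burgundy_tray side spot [324. 324.] 0.7 [ 481. -344.]
   mask [256.9, 281.2, 133.0, 102.5] 0.
[... 1291 characters left out ...]
 scene [4.5883e+02 3.5883e+02 2.8900e+00 2.2000e-01]
brush side [ 4.5452e+02  3.5719e+02 -1.6900e+00  1.3000e-01]
brush None [4.5504e+02 3.5763e+02 3.6200e+00 1.7000e-01]
green_bottle scene [ 6.4961e+02 -6.4640e+01  0.0000e+00  9.0000e-02]
green_bottle side [ 6.4917e+02 -6.4990e+01  0.0000e+00  5.0000e-02]
green_bottle None [ 6.4907e+02 -6.5090e+01  0.0000e+00  7.0000e-02]
black_tin scene [6.5291e+02 7.3620e+01 0.0000e+00 1.0000e-01]
black_tin side [6.5216e+02 7.4700e+01 0.0000e+00 1.9000e-01]
black_tin None [6.5347e+02 7.4400e+01 0.0000e+00 1.5000e-01]
t 33.1 tcp [451.2  53.6 206.8] open 40.2 F [1.1 0.2 0.1] q [  7.   9. -20.  62.   0.  14.]
shift [-55.4 -46.8   6.8] rot [ 0.   -0.   -7.53]
```

View pics/z_t.png

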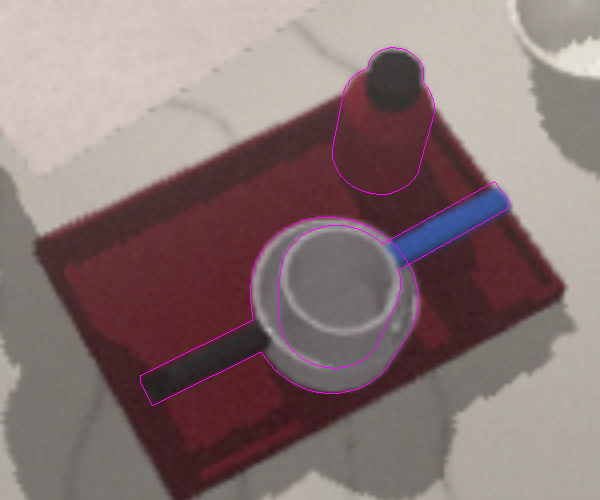

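View pics/z_scene.png

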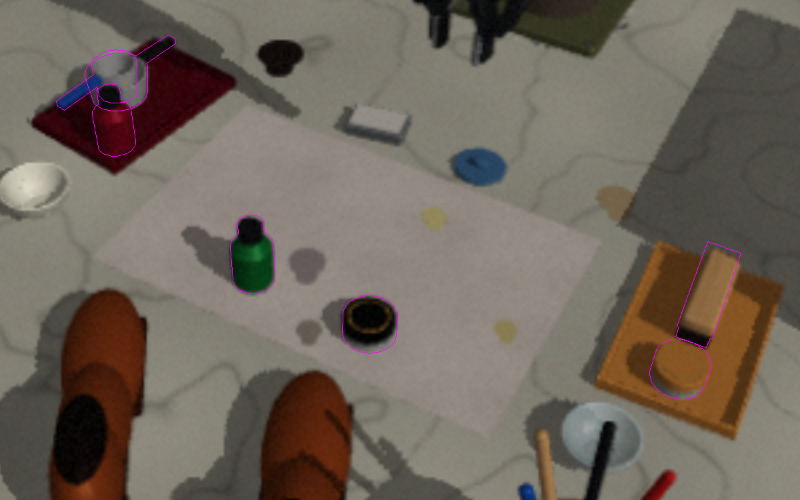

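View pics/z_side.png

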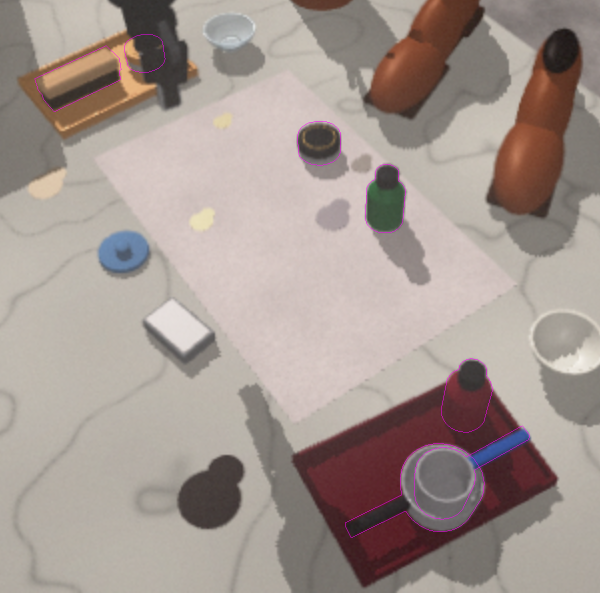

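```bash
python3 -c "
from cell import workorder
print(workorder.close_job())"
```

```text
the job is handed in; nothing more can be done
None
```

Both kits are made up and I've handed the job in, with the robot clock at 33 s of the allowed 115 s. The hand-in reports no verdict.

- **Burgundy tray:** The burgundy bottle stands upright at about (69, 37) mm in the tray frame. The large pan is flat on the floor at about (0, −28) mm. The small pan is nested in it with its handle on the opposite side.
- **Tan tray:** The polish tin lies flat, lid up, at about (60, 0) mm. The brush stands on its bristles at about (−40, 0) mm.
- **Final pictures:** I estimated the final positions by fitting outlines to the scene and side camera pictures.
    - The two pan centres came out about 1–2 mm apart, and the handles opposite within a few degrees.
    - The green bottle and black tin measured within 1 mm of where they started.
    - The gripper was open and well clear, at about 207 mm height.
- **Weaker checks:**
    - The large pan's last outline fit was poor because the small pan covers it. Its position rests on a good fit from the side camera, taken before nesting, at (478, −373) mm in the world frame.
    - The tin's last side-view fit was poor because the gripper partly hid it. The scene view agreed with where I had set it down.
    - For the brush, the side view gave a yaw 4–5 degrees off the scene view, which doesn't matter for the limits.
- **Contact forces:** The highest wrist force I read was about 7 N, against the 120 N limit.

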